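# Put four tubes of a chip run back into their own holders

## Robot

A 6-joint arm with a two-finger parallel gripper is mounted at the origin on a cart in front of the work surface, level with it; the furniture and walls round the work are solid. World frame = base frame: x ahead of the robot, y to its left, z up, the work surface at z = 0. Lengths are in m, angles in rad, forces in N, time in s.
With the tool pointing down it reaches from about 0.25 to 0.725 m from the base axis. Payload 4 kg.
Tool frame: the origin (TCP) lies midway between the tips of the shut fingers; the grasp point (between the pads) lies 19 mm behind it; z points along the fingers, y is the line along which they close (so a half turn about z gives the same grasp; the last joint's range is limited). The gripper opens to 85 mm and grips with 20 to 120 N. Pads are 22 mm wide; open, the fingers measure 114 mm over their backs; the gripper's body (76 mm by 85 mm) begins 54 mm behind the grasp point. The pads swing forward as they close: fully open they stand 13 mm farther back than shut.
Start: joints at [-1.282, 0.241, 0.005, 1.335, 0, 1.571], TCP at [0.142, -0.479, 0.231] pointing down, gripper open.
Joint ranges: [-2.72, 2.72], [-1.05, 1.87], [-1.09, 1.28], [-1.99, 2.15], [-1.42, 1.44], [-3.14, 3.14]. Speed limits (rad/s): [2.79, 2.79, 3.14, 3.14, 3.14, 3.14].

## Interface

Orientations are given as a unit quaternion [x, y, z, w].
In Python, from workcell import get_obs, camera, job_done, silhouettes gives the robot as it stands. The module is installed in compiled form; this text tells all that it offers.
- The arm moves only by the tool drive_tool, never from a script. Its argument "increments" is a list of rows, each a list of 3 entries, a list of its own where there are three numbers: the shift along the world's x, y, z in mm, then the turn, a rotation vector about the world's x, y, z in degrees, then the opening, from 0 (shut) to 1 (fully open). A call has 1 to 8 rows; each row shifts and turns the commanded pose from where the row before left it; what a row does not reach is not made up. A row lasts 1/12 s, in which the tool goes at most 41.7 mm and 7.16 degrees, less where a joint would pass 70% of its speed; a pose out of reach is approached as far as the arm can. A call is refused whole if a number of a shift passes 41.7 or a number of a turn 7.16, either way. A call with a gripper value outside its range is refused whole. The fingers move at their own pace and stop on an object; the grip force is fixed at half the most. Time passes only in rows, so rows that do not move let the fingers close. It gives the time, the measured TCP pose, the force, the opening and the grip force at its end, in the units of the state.
- get_obs(): the state, without advancing time (a new reading comes with each control period).
- camera(name): name is "side" or "top"; returns a dict with "image" (384x512x3 uint8, red, green, blue), "K" (3x3 intrinsics, pixels), "view" (4x4, takes a point from world to camera coordinates). Camera axes: x right, y down, z forward; pixel columns grow to the right and rows downward; lengths in m; the calibration is good to about 2 mm. A picture is of the moment at which its call begins. There is no depth.
- job_done(): hands the job in; it is judged then, once.
Trained networks look in a picture, given as the dict that the camera call returned (one of the last four; its "shot" number tells which), for a name from the list of things; names that differ only in an ending like _2 or _b are one class to them, and where a whole thing is asked for, a point or a joint stands for the part that bears it (a point fixed in the world has none). Each returns a list of dicts, best first, with "conf" (0 to 1); they miss things now and then, are a little off and sometimes report something else, mostly with a low value. They report only what shows in the picture. A call takes as long as a camera call. They do not tell look-alikes from the thing itself.
- silhouettes(query, picture): "region" (384x512 bool, what is visible of it) and "bbox" ([left, top, right, bottom] in pixels, round what is visible of it).
The state is a dict: "clock": time; "joint_pos": joint angles; "joint_vel": joint speeds; "tau": joint torques, N m; "eef_pos": TCP position; "tool_rot": TCP orientation; "ft_force": force on the tool from outside, world axes, zero at the start; "ft_torque": the same for the moment, N m; "grip_width": finger opening in m; "grasp_force": force on a finger pad.
Only numpy, scipy, OpenCV 4.12 (cv2) and the standard library are available. Lean on these libraries where they do the work, as an engineer would, in place of code of your own. Each camera call takes 0.05 s, during which the arm holds its last target. There are 200 camera calls.

## Task

After the chip was flushed, all four tubes were put back in the wrong holders. Put each in its own, seated fully home: the blue-capped stock tube in the blue finned cooling block, the red-capped tube in the red-jacketed warming block, the light-sensitive amber tube with the yellow cap in the black light shield, and the tube without a cap in the white collection stand. The tubes cannot stand on the bench, so park one in the empty grey spare holder when you need a free place (it must be empty again at the end), keep the tubes upright throughout, and leave the black-capped dye vial where it stands.

Things in the scene. Friction and masses are not known exactly. Their poses are not given: they have to be found in the camera images.
- blue_cap_tube: 15 ml conical tube, whitish with a blue screw cap (stock), 121 mm tall, about 20 g, upright in a wrong holder at the start. Origin: centre of its tip (bottom end); z runs up its axis. Body 16 mm across 25 mm above the tip, 18 mm near the top; below 25 mm it tapers to a 4 mm tip, so it cannot stand by itself. Cap 18.6 mm across, 106 to 121 mm above the tip: grip it there.
- red_cap_tube: 15 ml conical tube, whitish with a red screw cap (reagent used warm), 121 mm tall, about 20 g, upright in a wrong holder at the start. Origin: centre of its tip (bottom end); z runs up its axis. Body 16 mm across 25 mm above the tip, 18 mm near the top; below 25 mm it tapers to a 4 mm tip, so it cannot stand by itself. Cap about 19 mm across, 106 to 121 mm above the tip: grip it there.
- amber_tube: 15 ml conical tube, dark amber-brown with a yellow screw cap (light-sensitive), 121 mm tall, about 20 g, upright in a wrong holder at the start. Origin: centre of its tip (bottom end); z runs up its axis. Body 16 mm across 25 mm above the tip, 18 mm near the top; below 25 mm it tapers to a 4 mm tip, so it cannot stand by itself. Cap about 19 mm across, 106 to 121 mm above the tip: grip it there.
- open_tube: 15 ml conical tube, whitish without a cap (it collects what leaves the chip), 118 mm tall, about 20 g, upright in a wrong holder at the start. Origin: centre of its tip (bottom end); z runs up its axis. Body 16 mm across 25 mm above the tip, 18 mm near the top; below 25 mm it tapers to a 4 mm tip, so it cannot stand by itself. Grip it at the top, just under its rim.
- cooling_block: Cooling block: square, blue anodised aluminium with horizontal fins on all sides, 56x56 mm. Place of the blue-capped tube. Fixed. Origin: centre of its underside on the bench; z up, the axis of its bore. Top 70 mm above the bench; bore 20 mm across, bevelled to 28 mm at the mouth, conical at the bottom: a seated tube leans 3 degrees at most, tip 12 mm above the bench.
- warming_block: Warming block: aluminium core in a ribbed round red silicone jacket, 54 mm across, pull tab on its -x side. Place of the red-capped tube. Fixed. Origin: centre of its underside on the bench; z up, the axis of its bore. Top 70 mm above the bench; bore 20 mm across, bevelled to 28 mm at the mouth, conical at the bottom: a seated tube leans 3 degrees at most, tip 12 mm above the bench.
- light_shield: Light shield: black round sleeve 43 mm across, the tallest holder, on a 60 mm screwed flange. Place of the amber tube. Fixed. Origin: centre of its underside on the bench; z up, the axis of its bore. Top 92 mm above the bench; bore 20 mm across, bevelled to 28 mm at the mouth, conical at the bottom: a seated tube leans 3 degrees at most, tip 12 mm above the bench.
- collection_stand: Collection stand: white printed stand, an open ring 35 mm across on four thin legs over a round white saucer 76 mm across. Place of the open tube. Fixed. Origin: centre of its underside on the bench; z up, the axis of its bore. Top 70 mm above the bench; bore 20 mm across, bevelled to 28 mm at the mouth, conical at the bottom: a seated tube leans 3 degrees at most, tip 12 mm above the bench.
- spare_holder: Spare holder: plain grey square block 42x42 mm on a 58 mm aluminium foot plate. Empty at the start; free for parking a tube, and to be left empty. Fixed. Origin: centre of its underside on the bench; z up, the axis of its bore. Top 70 mm above the bench; bore 20 mm across, bevelled to 28 mm at the mouth, conical at the bottom: a seated tube leans 3 degrees at most, tip 12 mm above the bench.
- dye_vial: Bystander: loose glass vial with a black cap, 25 mm across, 49 mm tall, standing on the bench to the right of the holders. Origin: centre of its underside. Not to be knocked or moved.
Mind the look-alikes: they are no part of the job. What is shaped like the collection_stand but turquoise is not meant.

How it is judged:
At the end, for the whole second after the job is handed in: Each tube stands released and at rest in its own holder: tip within 6 mm of the holder's axis and 8 to 16 mm above its underside (12 mm when fully home), within 0.12 rad of upright. The spare holder is then empty (horizontal distance between blue_cap_tube and cooling_block below 0.006 m and z of blue_cap_tube in the frame of cooling_block between 0.008 and 0.016 m and angle between each of blue_cap_tube, red_cap_tube, amber_tube, open_tube's own z axis and vertical below 0.12 rad and linear speed of each of blue_cap_tube, red_cap_tube, amber_tube, open_tube below 0.02 m/s and horizontal distance between red_cap_tube and warming_block below 0.006 m and z of red_cap_tube in the frame of warming_block between 0.008 and 0.016 m and horizontal distance between amber_tube and light_shield below 0.006 m and z of amber_tube in the frame of light_shield between 0.008 and 0.016 m and horizontal distance between open_tube and collection_stand below 0.006 m and z of open_tube in the frame of collection_stand between 0.008 and 0.016 m); the robot touches nothing.
It fails at once if a tube is tipped by more than 0.7 rad (angle between any of blue_cap_tube, red_cap_tube, amber_tube, open_tube's own z axis and vertical above 0.7 rad).
It fails at once if the dye vial is moved by more than 20 mm or tipped (distance of dye_vial from where it was at the start of the episode above 0.02 m or angle between dye_vial's own z axis and vertical above 0.5 rad).
It also fails if it takes over 123 s, if anything falls off the work surface, if the arm or the gripper's body presses on something with over 40 N, if the wrist force passes 120 N, or if a joint passes its speed limit or range.

## Working session

There is one attempt and no reset: what is moved stays moved. The work goes in short steps, Python scripts to look and compute and a tool call to move; the robot and the scene stay as the last step left them, time stands still between calls to the robot, and variables do not carry over. Pictures are saved under pics/ and viewed, at most 14 in all, crops included, and the job is handed in when it is done.

Besides the shell and the picture viewer there is one more tool, called after "Emit:" by a JSON object that holds its "api" and its "payload", one argument or row to a line. drive_tool: Moves the arm, as the interface text tells. Its arguments: {"type":"object","properties":{"increments":{"type":"array"}},"required":["increments"]}

```bash
mkdir -p pics; python3 - <<'E'
from workcell import *
import cv2,numpy as np,pickle
o=get_obs();print(o)
for n in("side","top"):
    c=camera(n);pickle.dump(c,open(n+'.pkl','wb'))
    cv2.imwrite(f'pics/{n}0.png',cv2.resize(c['image'][:,:,::-1],(800,600),interpolation=cv2.INTER_CUBIC))
    print(n,c['K'].tolist(),np.round(c['view'],4).tolist())
    for q in "blue_cap_tube red_cap_tube amber_tube open_tube cooling_block warming_block light_shield collection_stand spare_holder dye_vial".split():
        print(q,[(round(float(d['conf']),2),list(map(int,d['bbox']))) for d in silhouettes(q,c)])
E
```

```text
{'clock': 0.0, 'joint_pos': array([-1.28196891e+00,  2.41440753e-01,  3.75213893e-03,  1.33520167e+00,
        1.09564455e-06,  1.57078755e+00]), 'joint_vel': array([-4.76694951e-04,  3.28351610e-04,  7.65133248e-04, -6.54333552e-05,
        1.48195030e-03, -1.02208410e-03]), 'tau': array([ 1.32474768e-03, -3.72315717e+01,  2.52410120e+01,  1.68173126e-02,
        1.34370011e-04, -2.48730935e-06]), 'eef_pos': array([ 0.142238  , -0.47869509,  0.23040974]), 'tool_rot': array([ 9.89589277e-01,  1.43916528e-01, -1.50126570e-04, -1.03616074e-03]), 'ft_force': array([0.5576969 , 0.38488624, 0.0365755 ]), 'ft_torque': array([-0.00635909,  0.03418225,  0.08451016]), 'grasp_force': 0.0, 'grip_width': 0.0851718905254312}
side [[448.35763916124625, 0.0, 256.62739191096904], [0.0, 448.35763916124625, 190.2901469424841], [0.0, 0.0, 1.0]] [[-0.9552, -0.2957, -0.0104, 0.5173], [-0.1902, 0.6404, -0.7442, 0.0899], [0.2267, -0.7089, -0.6679, 0.9898], [0.0, 0.0, 0.0, 1.0]]
blue_cap_tube [(0.73, [229, 138, 242, 167]), (0.43, [260, 194, 293, 229])]
red_cap_tube [(0.72, [306, 137, 316, 164])]
amber_tube 
[... 469 characters left out ...]
2, 186.67775805734684], [0.0, 0.0, 1.0]] [[0.0035, -0.9998, -0.0171, 0.0666], [-0.9989, -0.0027, -0.0467, 0.5381], [0.0466, 0.0172, -0.9988, 1.2263], [0.0, 0.0, 0.0, 1.0]]
blue_cap_tube [(0.57, [286, 158, 294, 170])]
red_cap_tube [(0.51, [307, 227, 317, 237])]
amber_tube [(0.57, [249, 215, 257, 224]), (0.28, [286, 157, 293, 170])]
open_tube []
cooling_block [(0.72, [295, 219, 324, 245])]
warming_block [(0.78, [277, 155, 300, 177]), (0.24, [362, 142, 378, 152])]
light_shield [(0.93, [333, 174, 356, 200])]
collection_stand [(0.9, [141, 216, 176, 251]), (0.86, [236, 202, 263, 233]), (0.68, [285, 157, 293, 168])]
spare_holder [(0.62, [187, 207, 220, 238])]
dye_vial [(0.43, [362, 145, 379, 152])]
```

View pics/side0.png

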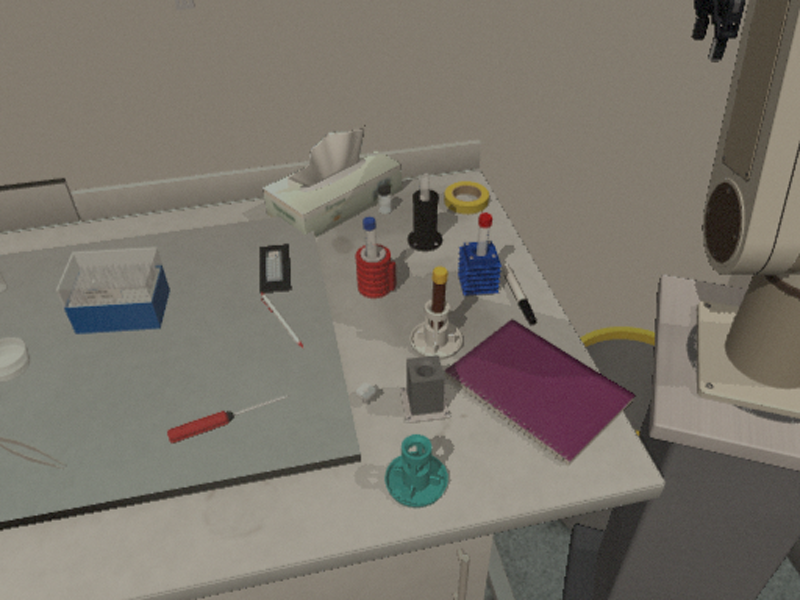

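View pics/top0.png

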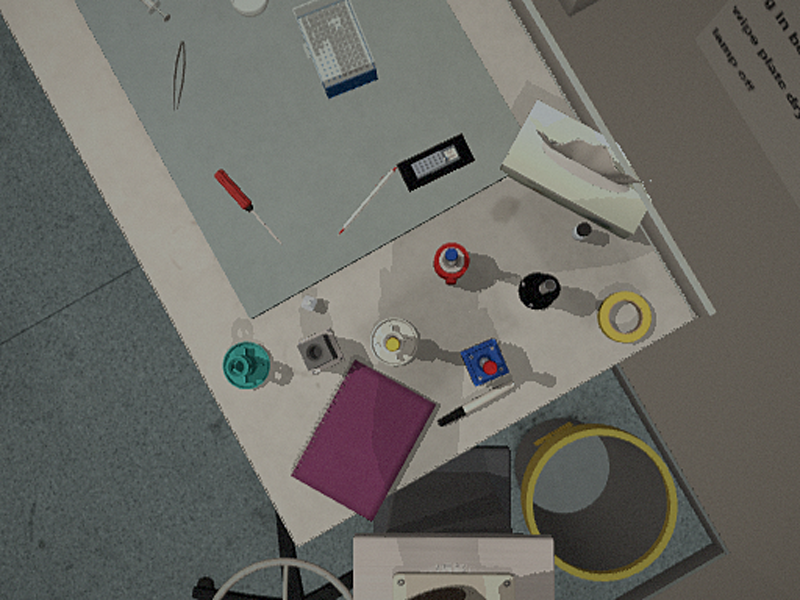

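Red is in the blue block, blue is in the red block, amber is in the white stand and the open tube is in the shield.

There are two stand look-alikes. One is turquoise, at top (246,366) and side (417,470). The other is white, at top (395,342) and side (437,330), and it's the one meant because the description says white. Next I fit the holder and cap models to the silhouettes and make the confirming crop.

```bash
cat > fit.py <<'E'
import numpy as np,cv2
from scipy.optimize import minimize
a=np.linspace(0,2*np.pi,40,endpoint=False)
def disc(d,*zs): return np.vstack([np.c_[d/2*np.cos(a),d/2*np.sin(a),0*a+z] for z in zs])
def box(w,*zs): return np.array([[sx*w/2,sy*w/2,z] for z in zs for sx in(-1,1) for sy in(-1,1)],float)
M=dict(cooling_block=box(.056,0,.07),warming_block=disc(.054,0,.07),
 light_shield=np.vstack([disc(.060,0,.005),disc(.043,.092)]),
 collection_stand=np.vstack([disc(.076,0,.004),disc(.035,.07)]),
 spare_holder=np.vstack([box(.058,0,.004),box(.042,.07)]))
CAP=disc(.0188,.118,.133); MOUTH=disc(.028,.07)
def proj(c,P):
    q=(c['view'][:3,:3]@P.T).T+c['view'][:3,3]; q=q@c['K'].T; return q[:,:2]/q[:,2:]
S=8
def hullmask(pts):
    m=np.zeros((384*2,512*2),np.uint8)
    cv2.fillConvexPoly(m,cv2.convexHull(np.round((pts+.5)*2*2**4).astype(np.int32)),1,shift=4); return m>0
def hull_of(region):
    p=np.argwhere(cv2.resize(region.astype(np.uint8),None,fx=2,fy=2,interpolation=0))[:,::-1]
    m=np.zeros((768,1024),np.uint8);cv2.fillConvexPoly(m,cv2.convexHull(p.astype(np.int32)),1);return m>0
def place(M,x,y,t):
    c,s=np.cos(t),np.sin(t); return M@np.array([[c,-s,0],[s,c,0],[0,0,1]]).T+[x,y,0]
def ground(c,u,v,z):
    R,t=c['view'][:3,:3],c['view'][:3,3]; d=R.T@np.linalg.inv(c['K'])@[u,v,1]; o=-R.T@t
    return (o+d*(z-o[2])/d[2])[:2]
def fit(model,cams,regs,x0,yaw=True):
    H=[hull_of(r) for r in regs]
    def cost(p):
        s=0
        for c,h in zip(cams,H):
            m=hullmask(proj(c,place(model,p[0],p[1],p[2] if yaw else 0))); s+=1-(m&h).sum()/(m|h).sum()
        return s
    best=None
    for t in ([0,.4,.8,1.2] if yaw else [0]):
        r=minimize(cost,[x0[0],x0[1],t],method='Nelder-Mead',options=dict(initial_simplex=np.array([[x0[0],x0[1],t],[x0[0]+.01,x0[1],t],[x0[0],x0[1]+.01,t],[x0[0],x0[1],t+.2]])))
        if best is None or r.fun<best.fun: best=r
    return best.x,best.fun
E
python3 - <<'E'
from workcell import *
from fit import *
cams=[camera('top'),camera('side')]
bb={'cooling_block':(309,232,303,170),'warming_block':(288,166,239,174),'light_shield':(345,187,272,140),'collection_stand':(250,217,277,212),'spare_holder':(203,222,273,250)}
R={}
for n,b in bb.items():
    regs=[];
    for i,c in enumerate(cams):
        ds=silhouettes(n,c)
        d=min(ds,key=lambda d:np.hypot((d['bbox'][0]+d['bbox'][2])/2-b[2*i],(d['bbox'][1]+d['bbox'][3])/2-b[2*i+1]))
        regs.append(d['region'])
    x0=ground(cams[0],b[0],b[1],.05)
    out=[fit(M[n],[cams[i] for i in s],[regs[i] for i in s],x0,n in('cooling_block','spare_holder')) for s in((0,1),(0,),(1,))]
    R[n]=out[0][0]
    print(n,[(np.round(p,4).tolist(),round(f,3)) for p,f in out])
# caps by hue: centroid -> at z=.1255 ; least squares of both views
hs={'red':((0,8),'cooling_block'),'blue':((105,130),'warming_block'),'yellow':((20,34),'collection_stand')}
for k,((lo,hi),h) in hs.items():
    us=[]
    for c in cams:
        hsv=cv2.cvtColor(c['image'],cv2.COLOR_RGB2HSV)
        m=((hsv[...,0]>=lo)&(hsv[...,0]<=hi)&(hsv[...,1]>110)&(hsv[...,2]>50)).astype(np.uint8)
        g=proj(c,np.array([[R[h][0],R[h][1],.127]]))[0]
        w=np.zeros_like(m);cv2.circle(w,tuple(int(round(x)) for x in g),11,1,-1);mm=m&w
        p=np.argwhere(mm)[:,::-1]; us.append((p.mean(0),len(p)))
    print(k,[(np.round(u,1).tolist(),n,np.round(ground(c,*u,z),4).tolist()) for (u,n),c,z in zip(us,cams,(.131,.126))])
t=cams[0]['image'][140:260,130:390,::-1]
im=cv2.resize(t,None,fx=3,fy=3,interpolation=cv2.INTER_CUBIC)
for n,p in R.items():
    for D in ((.028,.092 if n=='light_shield' else .07),):
        q=proj(cams[0],place(disc(*D),p[0],p[1],0)); cv2.polylines(im,[np.int32((q+.5-[130,140])*3)],True,(0,255,0),1)
s=cams[1]['image'][100:285,215:335,::-1]
i2=cv2.resize(s,None,fx=3,fy=3,interpolation=cv2.INTER_CUBIC)
for n,p in R.items():
    q=proj(cams[1],place(disc(.028,.092 if n=='light_shield' else .07),p[0],p[1],0)); cv2.polylines(i2,[np.int32((q+.5-[215,100])*3)],True,(0,255,0),1)
cv2.imwrite('pics/t1.png',im);cv2.imwrite('pics/s1.png',i2)
E
```

```text
cooling_block [([0.4302, -0.043, 0.3635], np.float64(0.225)), ([0.4304, -0.0433, 0.3859], np.float64(0.058)), ([0.4293, -0.047, 0.2942], np.float64(0.135))]
warming_block [([0.5838, 0.0086, 0.1916], np.float64(0.218)), ([0.5849, 0.0087, 0.1299], np.float64(0.079)), ([0.5834, 0.0074, 0.0796], np.float64(0.131))]
light_shield [([0.5414, -0.1305, -0.0506], np.float64(0.16)), ([0.5414, -0.1305, 0.0035], np.float64(0.037)), ([0.5415, -0.1359, 0.0099], np.float64(0.113))]
collection_stand [([0.4608, 0.0978, 0.0864], np.float64(0.131)), ([0.4609, 0.0979, 0.1051], np.float64(0.028)), ([0.461, 0.0927, 0.103], np.float64(0.053))]
spare_holder [([0.4433, 0.2143, 0.4649], np.float64(0.128)), ([0.4449, 0.2153, 2.0475], np.float64(0.072)), ([0.4433, 0.2132, 0.4434], np.float64(0.034))]
red [([313.1, 234.7], 54, [0.4252, -0.045]), ([310.3, 140.7], 68, [0.4248, -0.0467])]
blue [([288.4, 162.5], 51, [0.5871, 0.0104]), ([235.8, 142.4], 49, [0.5877, 0.0083])]
yellow [([250.9, 220.0], 63, [0.4574, 0.0944]), ([281.2, 175.7], 91, [0.457, 0.0938])]
```

View pics/t1.png

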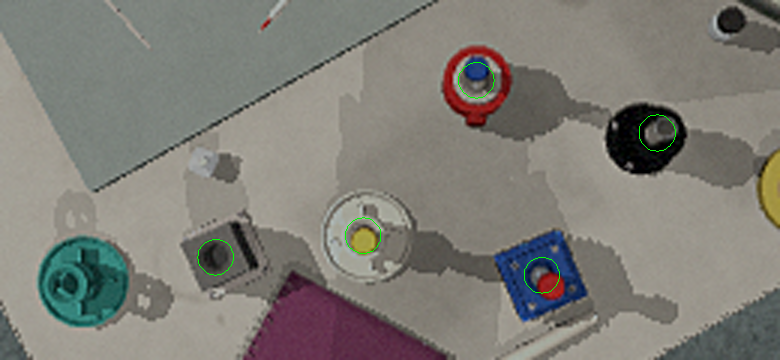

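View pics/s1.png

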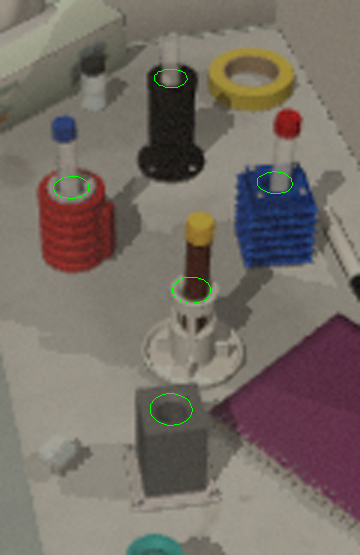

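The white stand is confirmed at crop (364,237), and turquoise is at (85,280). Caps and mouths agree to about 2–4 mm with the leans allowed. First I go above the red cap at (0.425, -0.046).

Emit:
{"api": "drive_tool", "payload": {
  "increments": [
    [[17.7,27.1,0],[0,0,4.59],1],
    [[17.7,27.1,0],[0,0,4.59],1],
    [[17.7,27.1,0],[0,0,4.59],1],
    [[17.7,27.1,0],[0,0,4.59],1],
    [[17.7,27.1,0],[0,0,4.59],1],
    [[17.7,27.1,0],[0,0,4.59],1],
    [[17.7,27.1,0],[0,0,4.59],1],
    [[17.7,27.1,0],[0,0,4.59],1]
  ]
}}

```text
clock: 2.37
eef_pos: [0.2846, -0.2612, 0.2315]
tool_rot: [0.893, 0.45, 0.0, 0.0]
ft_force: [0.5, -0.0, -0.1]
grip_width: 0.0852
grasp_force: 0.0
```

Emit:
{"api": "drive_tool", "payload": {
  "increments": [
    [[17.7,27.1,0],[0,0,4.59],1],
    [[17.7,27.1,0],[0,0,4.59],1],
    [[17.7,27.1,0],[0,0,4.59],1],
    [[17.7,27.1,0],[0,0,4.59],1],
    [[17.7,27.1,0],[0,0,4.59],1],
    [[17.7,27.1,0],[0,0,4.59],1],
    [[17.7,27.1,0],[0,0,4.59],1],
    [[17.7,27.1,0],[0,0,4.59],1]
  ]
}}

```text
clock: 3.03
eef_pos: [0.4263, -0.0441, 0.2315]
tool_rot: [0.706, 0.709, 0.0, 0.0]
ft_force: [0.3, -0.3, 0.0]
grip_width: 0.0857
grasp_force: 0.0
```

Emit:
{"api": "drive_tool", "payload": {
  "increments": [
    [[0,0,0],[0,0,0],1]
  ]
}}

```text
clock: 3.12
eef_pos: [0.4283, -0.0418, 0.2314]
tool_rot: [0.704, 0.71, 0.001, 0.0]
ft_force: [-0.2, -0.5, -0.9]
grip_width: 0.0852
grasp_force: 0.0
```

Emit:
{"api": "drive_tool", "payload": {
  "increments": [
    [[0,0,-10],[0,0,0],1],
    [[0,0,-20],[0,0,0],1],
    [[0,0,-20],[0,0,0],1],
    [[0,0,-20],[0,0,0],1],
    [[0,0,-10],[0,0,0],1],
    [[0,0,0],[0,0,0],1]
  ]
}}

```text
clock: 3.62
eef_pos: [0.4233, -0.0459, 0.149]
tool_rot: [0.708, 0.707, -0.002, -0.002]
ft_force: [0.3, -0.5, 0.8]
grip_width: 0.0854
grasp_force: 0.0
```

```bash
python3 - <<'E'
from workcell import *
from fit import *
o=get_obs();print(o['eef_pos'],o['tool_rot'],o['joint_pos'])
for n in('top','side'):
    c=camera(n);print(n,proj(c,np.array([[.425,-.046,.131],[.5414,-.132,.13]])))
    if n=='side': cv2.imwrite('pics/s2.png',cv2.resize(c['image'][60:220,200:360,::-1],None,fx=3.5,fy=3.5,interpolation=cv2.INTER_CUBIC))
    else:
        t=c['image'][140:280,230:370]; 
        print(ground(c,350,183.5,.13))
c=camera('side');print('open rim',ground(c,270.5,112.5,.127))
E
```

```text
[ 0.42330281 -0.0458593   0.14901878] [ 0.70750817  0.7067002  -0.0017271  -0.00200764] [-1.07794252e-01  1.57219409e-01 -3.23802210e-01  1.09506856e+00
 -1.70770138e-04  1.46414516e+00]
top [[313.57745566 234.77593855]
 [351.82917332 182.91730234]]
[ 0.54007891 -0.12789727]
side [[310.33235921 139.07002303]
 [271.76394495 112.47035532]]
open rim [ 0.54567132 -0.13559876]
```

View pics/s2.png

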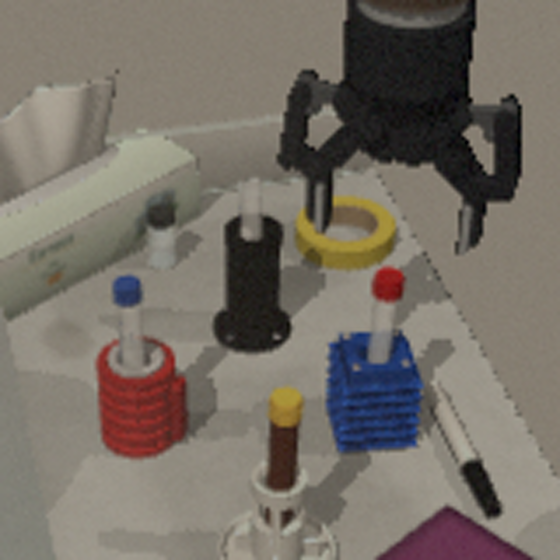

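The gripper straddles the red cap (crop 388,283), midway between the fingers, so I descend and grip.

Emit:
{"api": "drive_tool", "payload": {
  "increments": [
    [[0,0,-15],[0,0,0],1],
    [[0,0,-15],[0,0,0],1],
    [[0,0,-15],[0,0,0],1],
    [[0,0,0],[0,0,0],1],
    [[0,0,0],[0,0,0],0],
    [[0,0,0],[0,0,0],0],
    [[0,0,0],[0,0,0],0],
    [[0,0,0],[0,0,0],0]
  ]
}}

```text
clock: 4.43
eef_pos: [0.4265, -0.0458, 0.1074]
tool_rot: [0.707, 0.707, 0.001, 0.001]
ft_force: [0.3, -0.1, -0.6]
grip_width: 0.0389
grasp_force: 0.0
```

Emit:
{"api": "drive_tool", "payload": {
  "increments": [
    [[0,0,0],[0,0,0],0],
    [[0,0,0],[0,0,0],0],
    [[0,0,0],[0,0,0],0],
    [[0,0,0],[0,0,0],0]
  ]
}}

```text
clock: 4.77
eef_pos: [0.4262, -0.0457, 0.1068]
tool_rot: [0.707, 0.707, 0.0, 0.001]
ft_force: [0.1, -0.1, 3.1]
grip_width: 0.0166
grasp_force: 58.4
```

Emit:
{"api": "drive_tool", "payload": {
  "increments": [
    [[0,0,10],[0,0,0],0],
    [[0,0,20],[0,0,0],0],
    [[0,0,25],[0,0,0],0],
    [[0,0,25],[0,0,0],0],
    [[0,0,25],[0,0,0],0],
    [[0,0,25],[0,0,0],0],
    [[0,0,15],[0,0,0],0],
    [[0,0,0],[0,0,0],0]
  ]
}}

```text
clock: 5.43
eef_pos: [0.4275, -0.0459, 0.2546]
tool_rot: [0.707, 0.707, 0.002, 0.002]
ft_force: [-0.3, 1.0, -0.1]
grip_width: 0.0164
grasp_force: 58.8
```

Emit:
{"api": "drive_tool", "payload": {
  "increments": [
    [[1,15,0],[0,0,0],0],
    [[2.5,35,0],[0,0,0],0],
    [[3,40,0],[0,0,0],0],
    [[3,40,0],[0,0,0],0],
    [[3,40,0],[0,0,0],0],
    [[2.5,40,0],[0,0,0],0],
    [[2,34,0],[0,0,0],0],
    [[1,15,0],[0,0,0],0]
  ]
}}

```text
clock: 6.1
eef_pos: [0.4428, 0.217, 0.2494]
tool_rot: [0.706, 0.708, -0.001, -0.001]
ft_force: [0.5, -0.0, 0.1]
grip_width: 0.0164
grasp_force: 58.8
```

Emit:
{"api": "drive_tool", "payload": {
  "increments": [
    [[0,0,-20],[0,0,0],0],
    [[0,0,-25],[0,0,0],0],
    [[0,0,0],[0,0,0],0],
    [[0,0,0],[0,0,0],0]
  ]
}}

```text
clock: 6.43
eef_pos: [0.4417, 0.2126, 0.2041]
tool_rot: [0.707, 0.707, -0.003, -0.001]
ft_force: [-0.5, 0.8, 0.7]
grip_width: 0.0163
grasp_force: 58.8
```

```bash
python3 - <<'E'
from workcell import *
from fit import *
o=get_obs();print(o['eef_pos'],o['tool_rot'])
c=camera('side');im=cv2.resize(c['image'][130:290,200:360,::-1],None,fx=3.5,fy=3.5,interpolation=cv2.INTER_CUBIC)
for z in(.07,): 
    q=proj(c,place(disc(.028,z),.444,.214,0));cv2.polylines(im,[np.int32((q+.5-[200,130])*3.5)],True,(0,255,0),1)
t=o['eef_pos']; q=proj(c,np.array([[t[0],t[1],t[2]+.019],[t[0],t[1],t[2]-.094]]));cv2.polylines(im,[np.int32((q+.5-[200,130])*3.5)],False,(255,0,255),1)
cv2.imwrite('pics/s3.png',im)
E
```

```text
[0.4417388  0.21255415 0.2041109 ] [ 0.70708551  0.70712162 -0.00284705 -0.00099487]
```

View pics/s3.png

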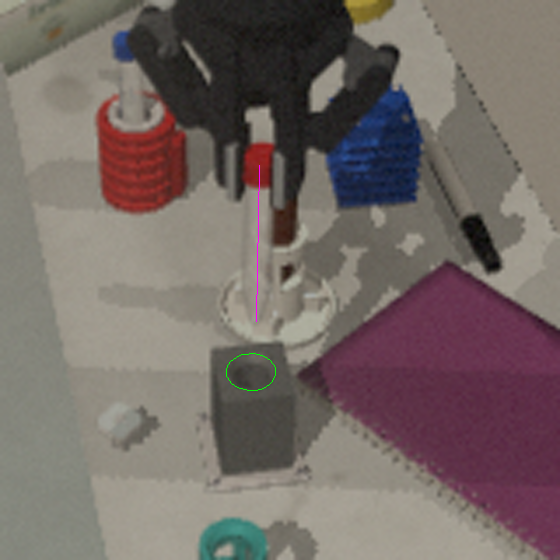

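The tube hangs along the tool axis, tip at crop (257,320) above the bore at (252,372), so I lower it.

Emit:
{"api": "drive_tool", "payload": {
  "increments": [
    [[1,0,-15],[0,0,0],0],
    [[0.5,0,-15],[0,0,0],0],
    [[0,0,-15],[0,0,0],0],
    [[0,0,-15],[0,0,0],0],
    [[0,0,-12],[0,0,0],0],
    [[0,0,-10],[0,0,0],0],
    [[0,0,-6],[0,0,0],0],
    [[0,0,-2],[0,0,0],0]
  ]
}}

```text
clock: 7.15
eef_pos: [0.4447, 0.213, 0.116]
tool_rot: [0.707, 0.707, -0.0, -0.0]
ft_force: [-2.9, 0.3, 1.2]
grip_width: 0.0166
grasp_force: 58.7
```

Emit:
{"api": "drive_tool", "payload": {
  "increments": [
    [[0,0,-3],[0,0,0],0],
    [[0,0,0],[0,0,0],0]
  ]
}}

```text
clock: 7.32
eef_pos: [0.4448, 0.2133, 0.1133]
tool_rot: [0.707, 0.707, -0.0, -0.0]
ft_force: [-2.3, -0.5, -1.7]
grip_width: 0.0165
grasp_force: 58.5
```

Emit:
{"api": "drive_tool", "payload": {
  "increments": [
    [[0,0,-3],[0,0,0],0],
    [[0,0,-2],[0,0,0],0],
    [[0,0,0],[0,0,0],0],
    [[0,0,0],[0,0,0],1],
    [[0,0,0],[0,0,0],1],
    [[0,0,0],[0,0,0],1],
    [[0,0,0],[0,0,0],1],
    [[0,0,0],[0,0,0],1]
  ]
}}

```text
clock: 7.98
eef_pos: [0.4457, 0.2134, 0.1085]
tool_rot: [0.707, 0.707, 0.0, 0.0]
ft_force: [-0.7, 0.0, -0.6]
grip_width: 0.0759
grasp_force: 0.0
```

Emit:
{"api": "drive_tool", "payload": {
  "increments": [
    [[0,0,0],[0,0,0],1],
    [[0,0,0],[0,0,0],1],
    [[0,0,20],[0,0,0],1],
    [[0,0,25],[0,0,0],1],
    [[0,0,25],[0,0,0],1],
    [[0,0,25],[0,0,0],1],
    [[0,0,0],[0,0,0],1]
  ]
}}

```text
clock: 8.57
eef_pos: [0.4479, 0.2146, 0.2086]
tool_rot: [0.707, 0.707, 0.005, 0.002]
ft_force: [0.3, 0.9, 0.5]
grip_width: 0.0856
grasp_force: 0.0
```

Emit:
{"api": "drive_tool", "payload": {
  "increments": [
    [[10,-15,0],[0,0,0],1],
    [[22,-31,0],[0,0,0],1],
    [[24,-35,0],[0,0,0],1],
    [[24,-35,0],[0,0,0],1],
    [[24,-35,0],[0,0,0],1],
    [[20,-30,0],[0,0,0],1],
    [[12,-16,0],[0,0,0],1],
    [[6,-8,0],[0,0,0],1]
  ]
}}

```text
clock: 9.23
eef_pos: [0.587, 0.0073, 0.2023]
tool_rot: [0.709, 0.706, -0.0, 0.0]
ft_force: [1.4, 0.4, -0.4]
grip_width: 0.0855
grasp_force: 0.0
```

Emit:
{"api": "drive_tool", "payload": {
  "increments": [
    [[0,0,-10],[0,0,0],1],
    [[0,0,-20],[0,0,0],1],
    [[0,0,-15],[0,0,0],1],
    [[0,0,-5],[0,0,0],1],
    [[0,0,0],[0,0,0],1]
  ]
}}

```text
clock: 9.65
eef_pos: [0.5834, 0.0116, 0.151]
tool_rot: [0.706, 0.708, -0.002, -0.002]
ft_force: [0.1, -0.9, -1.1]
grip_width: 0.0853
grasp_force: 0.0
```

```bash
python3 - <<'E'
from workcell import *
from fit import *
o=get_obs();print(o['eef_pos'],o['tool_rot'],o['joint_pos'])
c=camera('side')
def show(h,l,hi):
    hsv=cv2.cvtColor(c['image'],cv2.COLOR_RGB2HSV)
    m=((hsv[...,0]>=l)&(hsv[...,0]<=hi)&(hsv[...,1]>110)&(hsv[...,2]>50)).astype(np.uint8)
    g=proj(c,np.array([[*h,.127]]))[0]
    w=np.zeros_like(m);cv2.circle(w,tuple(int(round(x)) for x in g),11,1,-1);p=np.argwhere(m&w)[:,::-1]
    print(g,len(p),p.mean(0) if len(p) else '',ground(c,*p.mean(0),.126) if len(p) else '')
show((.444,.214),0,8);show((.5874,.0093),105,130)
cv2.imwrite('pics/s4.png',cv2.resize(c['image'][70:290,180:340,::-1],None,fx=2.7,fy=2.7,interpolation=cv2.INTER_CUBIC))
E
```

```text
[0.58344241 0.01164651 0.15096673] [ 0.70649168  0.70771679 -0.00170161 -0.001888  ] [1.97720890e-02 4.52768876e-01 9.80729974e-02 1.22117105e+00
 3.59517792e-04 1.58883493e+00]
[271.6074996  215.51306853] 106 [274.12264151 214.75471698] [0.44021021 0.20970026]
[235.80558448 142.34713207] 50 [235.9  142.42] [0.58759294 0.00820948]
```

View pics/s4.png

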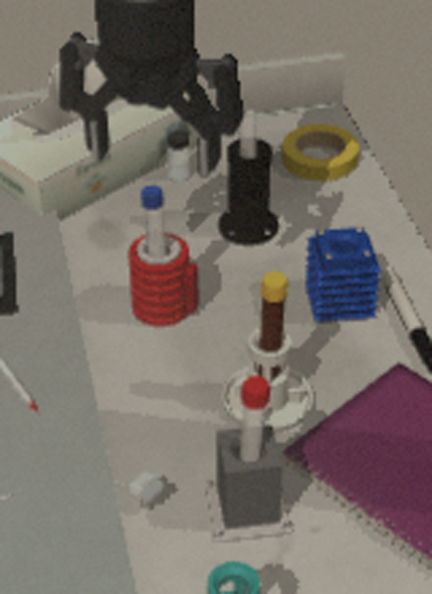

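Red stands in the spare holder (crop 256,392), and the gripper straddles the blue cap (152,197).

Emit:
{"api": "drive_tool", "payload": {
  "increments": [
    [[0,0,-15],[0,0,0],1],
    [[0,0,-15],[0,0,0],1],
    [[0,0,-12],[0,0,0],1],
    [[0,0,-4],[0,0,0],1],
    [[0,0,0],[0,0,0],0],
    [[0,0,0],[0,0,0],0],
    [[0,0,0],[0,0,0],0],
    [[0,0,0],[0,0,0],0]
  ]
}}

```text
clock: 10.37
eef_pos: [0.5867, 0.0104, 0.1086]
tool_rot: [0.707, 0.707, 0.001, 0.001]
ft_force: [-0.3, 0.1, -0.6]
grip_width: 0.0387
grasp_force: 0.0
```

Emit:
{"api": "drive_tool", "payload": {
  "increments": [
    [[0,0,0],[0,0,0],0],
    [[0,0,0],[0,0,0],0],
    [[0,0,0],[0,0,0],0],
    [[0,0,0],[0,0,0],0],
    [[0,0,0],[0,0,0],0]
  ]
}}

```text
clock: 10.78
eef_pos: [0.5862, 0.0102, 0.1079]
tool_rot: [0.707, 0.707, 0.0, 0.0]
ft_force: [0.1, 0.8, 3.4]
grip_width: 0.0164
grasp_force: 58.4
```

Emit:
{"api": "drive_tool", "payload": {
  "increments": [
    [[0,0,10],[0,0,0],0],
    [[0,0,20],[0,0,0],0],
    [[0,0,25],[0,0,0],0],
    [[0,0,20],[0,0,0],0],
    [[0,0,10],[0,0,0],0],
    [[0,0,0],[0,0,0],0]
  ]
}}

```text
clock: 11.28
eef_pos: [0.5874, 0.0102, 0.1954]
tool_rot: [0.707, 0.707, 0.002, 0.002]
ft_force: [0.7, -0.5, -0.1]
grip_width: 0.0165
grasp_force: 58.7
```

Emit:
{"api": "drive_tool", "payload": {
  "increments": [
    [[-10,-4,0],[0,0,0],0],
    [[-22,-8,0],[0,0,0],0],
    [[-28,-10,0],[0,0,0],0],
    [[-28,-10,0],[0,0,0],0],
    [[-28,-10,0],[0,0,0],0],
    [[-22,-7,0],[0,0,0],0],
    [[-12,-4,0],[0,0,0],0],
    [[-6.5,-1.5,0],[0,0,0],0]
  ]
}}

```text
clock: 11.95
eef_pos: [0.4264, -0.0447, 0.1911]
tool_rot: [0.708, 0.707, -0.001, -0.001]
ft_force: [0.2, 0.2, -0.3]
grip_width: 0.0163
grasp_force: 58.7
```

Emit:
{"api": "drive_tool", "payload": {
  "increments": [
    [[0,0,-4],[0,0,0],0],
    [[0,0,-8],[0,0,0],0],
    [[0,0,-10],[0,0,0],0],
    [[0,0,-10],[0,0,0],0],
    [[0,0,0],[0,0,0],0]
  ]
}}

```text
clock: 12.37
eef_pos: [0.4286, -0.0438, 0.1575]
tool_rot: [0.707, 0.707, -0.001, -0.002]
ft_force: [0.2, -0.4, -0.0]
grip_width: 0.0164
grasp_force: 58.7
```

Emit:
{"api": "drive_tool", "payload": {
  "increments": [
    [[0,0,-12],[0,0,0],0],
    [[0,0,-12],[0,0,0],0],
    [[0,0,-10],[0,0,0],0],
    [[0,0,-8],[0,0,0],0],
    [[0,0,-5],[0,0,0],0],
    [[0,0,-3],[0,0,0],0],
    [[0,0,-1],[0,0,0],0],
    [[0,0,0],[0,0,0],0]
  ]
}}

```text
clock: 13.03
eef_pos: [0.4296, -0.0441, 0.1093]
tool_rot: [0.707, 0.707, 0.0, -0.0]
ft_force: [0.1, -0.2, -0.2]
grip_width: 0.0163
grasp_force: 58.7
```

Emit:
{"api": "drive_tool", "payload": {
  "increments": [
    [[0,0,-1],[0,0,0],0],
    [[0,0,0],[0,0,0],1],
    [[0,0,0],[0,0,0],1],
    [[0,0,0],[0,0,0],1],
    [[0,0,0],[0,0,0],1],
    [[0,0,0],[0,0,0],1],
    [[0,0,0],[0,0,0],1],
    [[0,0,0],[0,0,0],1]
  ]
}}

```text
clock: 13.7
eef_pos: [0.4293, -0.0443, 0.1083]
tool_rot: [0.707, 0.707, 0.0, 0.0]
ft_force: [-0.6, 0.1, 0.1]
grip_width: 0.0854
grasp_force: 0.0
```

Emit:
{"api": "drive_tool", "payload": {
  "increments": [
    [[0,0,15],[0,0,0],1],
    [[0,0,25],[0,0,0],1],
    [[0,0,25],[0,0,0],1],
    [[0,0,20],[0,0,0],1],
    [[0,0,10],[0,0,0],1]
  ]
}}

```text
clock: 14.12
eef_pos: [0.4306, -0.0444, 0.2061]
tool_rot: [0.707, 0.707, 0.001, 0.002]
ft_force: [-0.1, 1.0, -1.0]
grip_width: 0.0854
grasp_force: 0.0
```

Emit:
{"api": "drive_tool", "payload": {
  "increments": [
    [[1,15,0],[0,0,0],1],
    [[1,34,0],[0,0,0],1],
    [[2,40,0],[0,0,0],1],
    [[2,40,0],[0,0,0],1],
    [[2,40,0],[0,0,0],1],
    [[2,40,0],[0,0,0],1],
    [[1,32,0],[0,0,0],1],
    [[0,15,0],[0,0,0],1]
  ]
}}

```text
clock: 14.78
eef_pos: [0.4402, 0.2155, 0.2032]
tool_rot: [0.706, 0.708, 0.001, -0.0]
ft_force: [0.7, 0.4, 0.3]
grip_width: 0.0855
grasp_force: 0.0
```

Emit:
{"api": "drive_tool", "payload": {
  "increments": [
    [[0,0,-15],[0,0,0],1],
    [[0,0,-20],[0,0,0],1],
    [[0,0,-15],[0,0,0],1],
    [[0,0,0],[0,0,0],1],
    [[0,0,0],[0,0,0],1]
  ]
}}

```text
clock: 15.2
eef_pos: [0.4395, 0.2114, 0.1527]
tool_rot: [0.707, 0.707, -0.001, -0.0]
ft_force: [1.6, 1.2, -0.2]
grip_width: 0.0856
grasp_force: 0.0
```

```bash
python3 - <<'E'
from workcell import *
from fit import *
o=get_obs();print(o['eef_pos'],o['tool_rot'],o['joint_pos'])
c=camera('side')
def show(h,l,hi):
    hsv=cv2.cvtColor(c['image'],cv2.COLOR_RGB2HSV)
    m=((hsv[...,0]>=l)&(hsv[...,0]<=hi)&(hsv[...,1]>110)&(hsv[...,2]>50)).astype(np.uint8)
    g=proj(c,np.array([[*h,.127]]))[0]
    w=np.zeros_like(m);cv2.circle(w,tuple(int(round(x)) for x in g),11,1,-1);p=np.argwhere(m&w)[:,::-1]
    print(g,len(p),p.mean(0) if len(p) else '',ground(c,*p.mean(0),.126) if len(p) else '')
show((.444,.214),0,8);show((.430,-.045),105,130)
cv2.imwrite('pics/s5.png',cv2.resize(c['image'][90:290,200:350,::-1],None,fx=2.9,fy=2.9,interpolation=cv2.INTER_CUBIC))
E
```

```text
[0.43954431 0.21141314 0.15267892] [ 7.07155607e-01  7.07056888e-01 -1.16026144e-03 -3.98191582e-04] [ 4.48328007e-01  2.68541056e-01 -1.69410385e-01  1.13529821e+00
 -1.57114400e-05  2.01926396e+00]
[271.6074996  215.51306853] 107 [274.17757009 214.74766355] [0.44011476 0.20965194]
[307.99126488 140.3790032 ] 50 [306.88 140.76] [ 0.43237112 -0.04419482]
```

View pics/s5.png

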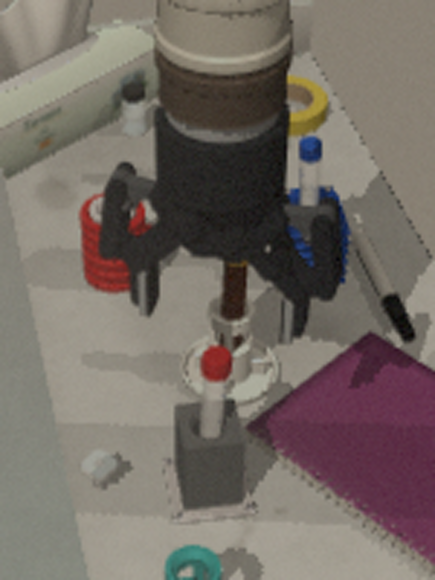

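Blue is in the cooling block (crop 311,150). I grip red next (215,362) and take it to the warming block.

Emit:
{"api": "drive_tool", "payload": {
  "increments": [
    [[0,0,-15],[0,0,0],1],
    [[0,0,-15],[0,0,0],1],
    [[0,0,-12],[0,0,0],1],
    [[0,0,-4],[0,0,0],1],
    [[0,0,0],[0,0,0],0],
    [[0,0,0],[0,0,0],0],
    [[0,0,0],[0,0,0],0],
    [[0,0,0],[0,0,0],0]
  ]
}}

```text
clock: 15.92
eef_pos: [0.4411, 0.2121, 0.1085]
tool_rot: [0.707, 0.707, 0.001, 0.0]
ft_force: [-0.5, 0.7, 0.3]
grip_width: 0.0388
grasp_force: 0.0
```

Emit:
{"api": "drive_tool", "payload": {
  "increments": [
    [[0,0,0],[0,0,0],0],
    [[0,0,0],[0,0,0],0],
    [[0,0,0],[0,0,0],0],
    [[0,0,0],[0,0,0],0],
    [[0,0,0],[0,0,0],0]
  ]
}}

```text
clock: 16.33
eef_pos: [0.4409, 0.212, 0.1079]
tool_rot: [0.707, 0.707, 0.001, 0.0]
ft_force: [-0.2, 0.2, 3.9]
grip_width: 0.0168
grasp_force: 58.4
```

Emit:
{"api": "drive_tool", "payload": {
  "increments": [
    [[0,0,10],[0,0,0],0],
    [[0,0,20],[0,0,0],0],
    [[0,0,25],[0,0,0],0],
    [[0,0,25],[0,0,0],0],
    [[0,0,10],[0,0,0],0],
    [[0,0,0],[0,0,0],0]
  ]
}}

```text
clock: 16.83
eef_pos: [0.4417, 0.2124, 0.2001]
tool_rot: [0.707, 0.707, 0.002, 0.001]
ft_force: [0.2, 0.1, -0.4]
grip_width: 0.0165
grasp_force: 58.6
```

Emit:
{"api": "drive_tool", "payload": {
  "increments": [
    [[10,-15,0],[0,0,0],0],
    [[22,-31,0],[0,0,0],0],
    [[24,-35,0],[0,0,0],0],
    [[24,-35,0],[0,0,0],0],
    [[24,-35,0],[0,0,0],0],
    [[20,-30,0],[0,0,0],0],
    [[12,-15,0],[0,0,0],0],
    [[7,-8,0],[0,0,0],0]
  ]
}}

```text
clock: 17.5
eef_pos: [0.5822, 0.0068, 0.1949]
tool_rot: [0.708, 0.706, -0.001, -0.001]
ft_force: [0.3, -0.1, 0.5]
grip_width: 0.0166
grasp_force: 58.6
```

Emit:
{"api": "drive_tool", "payload": {
  "increments": [
    [[0,0,-5],[0,0,0],0],
    [[0,0,-10],[0,0,0],0],
    [[0,0,-12],[0,0,0],0],
    [[0,0,-12],[0,0,0],0],
    [[0,0,0],[0,0,0],0]
  ]
}}

```text
clock: 17.92
eef_pos: [0.5792, 0.0111, 0.1547]
tool_rot: [0.706, 0.708, -0.002, -0.002]
ft_force: [0.0, -1.1, -1.3]
grip_width: 0.0164
grasp_force: 58.9
```

Emit:
{"api": "drive_tool", "payload": {
  "increments": [
    [[0,0,-12],[0,0,0],0],
    [[0,0,-12],[0,0,0],0],
    [[0,0,-10],[0,0,0],0],
    [[0,0,-8],[0,0,0],0],
    [[0,0,-5],[0,0,0],0],
    [[0,0,-3],[0,0,0],0],
    [[0,0,-1],[0,0,0],0],
    [[0,0,0],[0,0,0],0]
  ]
}}

```text
clock: 18.58
eef_pos: [0.5822, 0.0098, 0.1081]
tool_rot: [0.707, 0.707, 0.0, 0.0]
ft_force: [0.3, -1.5, 3.2]
grip_width: 0.0167
grasp_force: 59.1
```

Emit:
{"api": "drive_tool", "payload": {
  "increments": [
    [[0,0,0],[0,0,0],1],
    [[0,0,0],[0,0,0],1],
    [[0,0,0],[0,0,0],1],
    [[0,0,0],[0,0,0],1],
    [[0,0,0],[0,0,0],1],
    [[0,0,0],[0,0,0],1],
    [[0,0,0],[0,0,0],1],
    [[0,0,0],[0,0,0],1]
  ]
}}

```text
clock: 19.25
eef_pos: [0.5819, 0.0097, 0.1073]
tool_rot: [0.707, 0.707, -0.0, -0.0]
ft_force: [1.0, -0.4, -0.4]
grip_width: 0.0854
grasp_force: 0.0
```

Emit:
{"api": "drive_tool", "payload": {
  "increments": [
    [[0,0,15],[0,0,0],1],
    [[0,0,25],[0,0,0],1],
    [[0,0,25],[0,0,0],1],
    [[0,0,20],[0,0,0],1],
    [[0,0,10],[0,0,0],1]
  ]
}}

```text
clock: 19.67
eef_pos: [0.5834, 0.0097, 0.2055]
tool_rot: [0.707, 0.707, 0.002, 0.002]
ft_force: [1.0, 0.6, -0.2]
grip_width: 0.0854
grasp_force: 0.0
```

Emit:
{"api": "drive_tool", "payload": {
  "increments": [
    [[-8,5,0],[0,0,0],1],
    [[-18,12,0],[0,0,0],1],
    [[-22,16,0],[0,0,0],1],
    [[-24,17,0],[0,0,0],1],
    [[-22,15,0],[0,0,0],1],
    [[-18,12,0],[0,0,0],1],
    [[-10,7,0],[0,0,0],1],
    [[-5,3,0],[0,0,0],1]
  ]
}}

```text
clock: 20.33
eef_pos: [0.4526, 0.0974, 0.2012]
tool_rot: [0.707, 0.708, -0.001, -0.001]
ft_force: [0.1, -0.5, 0.5]
grip_width: 0.0853
grasp_force: 0.0
```

Emit:
{"api": "drive_tool", "payload": {
  "increments": [
    [[0,0,-15],[0,0,0],1],
    [[0,0,-20],[0,0,0],1],
    [[0,0,-15],[0,0,0],1],
    [[0,0,0],[0,0,0],1],
    [[0,0,0],[0,0,0],1]
  ]
}}

```text
clock: 20.75
eef_pos: [0.4545, 0.0962, 0.1513]
tool_rot: [0.707, 0.707, -0.001, -0.001]
ft_force: [-0.5, -0.2, 0.7]
grip_width: 0.0854
grasp_force: 0.0
```

```bash
python3 - <<'E'
from workcell import *
from fit import *
o=get_obs();print(o['eef_pos'],o['tool_rot'],o['joint_pos'])
c=camera('side')
cv2.imwrite('pics/s6.png',cv2.resize(c['image'][90:290,200:350,::-1],None,fx=2.9,fy=2.9,interpolation=cv2.INTER_CUBIC))
E
```

```text
[0.45447158 0.09617581 0.15132046] [ 7.07388962e-01  7.06823246e-01 -1.16086548e-03 -6.37900549e-04] [ 2.08672109e-01  2.26312266e-01 -2.29765445e-01  1.11736056e+00
 -1.95498913e-04  1.78026874e+00]
```

View pics/s6.png

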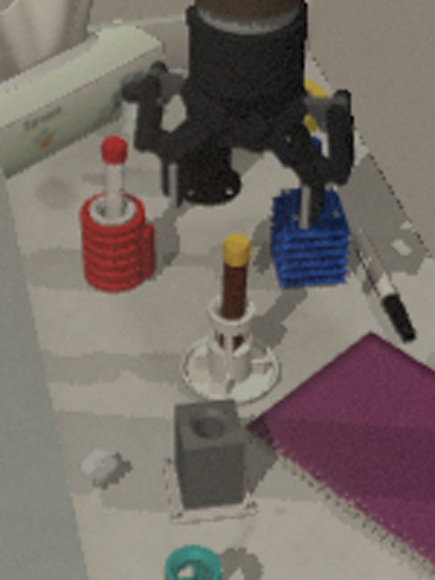

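Red is in the warming block (crop 115,150), spare is empty, and amber (236,250) is straddled. I park it in the spare holder.

Emit:
{"api": "drive_tool", "payload": {
  "increments": [
    [[0.5,-1,-15],[0,0,0],1],
    [[0,0,-15],[0,0,0],1],
    [[0,0,-12],[0,0,0],1],
    [[0,0,-3],[0,0,0],1],
    [[0,0,0],[0,0,0],0],
    [[0,0,0],[0,0,0],0],
    [[0,0,0],[0,0,0],0],
    [[0,0,0],[0,0,0],0]
  ]
}}

```text
clock: 21.47
eef_pos: [0.4564, 0.0958, 0.1084]
tool_rot: [0.707, 0.707, 0.001, 0.001]
ft_force: [-0.1, 0.5, -0.2]
grip_width: 0.0387
grasp_force: 0.0
```

Emit:
{"api": "drive_tool", "payload": {
  "increments": [
    [[0,0,0],[0,0,0],0],
    [[0,0,0],[0,0,0],0],
    [[0,0,0],[0,0,0],0],
    [[0,0,0],[0,0,0],0],
    [[0,0,0],[0,0,0],0]
  ]
}}

```text
clock: 21.88
eef_pos: [0.4562, 0.0957, 0.1079]
tool_rot: [0.707, 0.707, 0.001, 0.0]
ft_force: [1.0, 0.1, 3.5]
grip_width: 0.0165
grasp_force: 58.5
```

Emit:
{"api": "drive_tool", "payload": {
  "increments": [
    [[0,0,10],[0,0,0],0],
    [[0,0,20],[0,0,0],0],
    [[0,0,25],[0,0,0],0],
    [[0,0,25],[0,0,0],0],
    [[0,0,10],[0,0,0],0],
    [[0,0,0],[0,0,0],0]
  ]
}}

```text
clock: 22.38
eef_pos: [0.457, 0.096, 0.1998]
tool_rot: [0.707, 0.707, 0.002, 0.001]
ft_force: [0.9, -0.0, -0.1]
grip_width: 0.0164
grasp_force: 58.8
```

Emit:
{"api": "drive_tool", "payload": {
  "increments": [
    [[-1,8,0],[0,0,0],0],
    [[-2,17,0],[0,0,0],0],
    [[-2,20,0],[0,0,0],0],
    [[-2,21,0],[0,0,0],0],
    [[-2,20,0],[0,0,0],0],
    [[-2,17,0],[0,0,0],0],
    [[-1,10,0],[0,0,0],0],
    [[0,5,0],[0,0,0],0]
  ]
}}

```text
clock: 23.05
eef_pos: [0.4421, 0.2147, 0.1956]
tool_rot: [0.706, 0.708, -0.002, -0.001]
ft_force: [-0.2, -0.1, -0.3]
grip_width: 0.0165
grasp_force: 58.8
```

Emit:
{"api": "drive_tool", "payload": {
  "increments": [
    [[0,0,-5],[0,0,0],0],
    [[0,0,-8],[0,0,0],0],
    [[0,0,-8],[0,0,0],0],
    [[0,0,-5],[0,0,0],0],
    [[0,0,0],[0,0,0],0]
  ]
}}

```text
clock: 23.47
eef_pos: [0.4424, 0.2123, 0.1694]
tool_rot: [0.708, 0.707, -0.002, -0.001]
ft_force: [-0.1, -0.6, -0.4]
grip_width: 0.0165
grasp_force: 58.7
```

Emit:
{"api": "drive_tool", "payload": {
  "increments": [
    [[0.5,0,-12],[0,0,0],0],
    [[0.5,0,-14],[0,0,0],0],
    [[0,0,-13],[0,0,0],0],
    [[0,0,-11],[0,0,0],0],
    [[0,0,-7],[0,0,0],0],
    [[0,0,-4],[0,0,0],0],
    [[0,0,-2],[0,0,0],0],
    [[0,0,0],[0,0,0],0]
  ]
}}

```text
clock: 24.13
eef_pos: [0.4439, 0.2134, 0.1082]
tool_rot: [0.707, 0.707, -0.001, -0.001]
ft_force: [-1.3, -0.5, -0.9]
grip_width: 0.0161
grasp_force: 58.4
```

Emit:
{"api": "drive_tool", "payload": {
  "increments": [
    [[0,0,0],[0,0,0],1],
    [[0,0,0],[0,0,0],1],
    [[0,0,0],[0,0,0],1],
    [[0,0,0],[0,0,0],1],
    [[0,0,0],[0,0,0],1],
    [[0,0,0],[0,0,0],1],
    [[0,0,0],[0,0,0],1]
  ]
}}

```text
clock: 24.72
eef_pos: [0.4446, 0.2136, 0.1084]
tool_rot: [0.707, 0.707, 0.0, 0.0]
ft_force: [0.2, 0.6, 0.0]
grip_width: 0.0852
grasp_force: 0.0
```

Emit:
{"api": "drive_tool", "payload": {
  "increments": [
    [[0,0,15],[0,0,0],1],
    [[0,0,25],[0,0,0],1],
    [[0,0,25],[0,0,0],1],
    [[0,0,25],[0,0,0],1],
    [[0,0,10],[0,0,0],1],
    [[0,0,0],[0,0,0],1]
  ]
}}

```text
clock: 25.22
eef_pos: [0.4462, 0.2145, 0.211]
tool_rot: [0.707, 0.707, 0.003, 0.001]
ft_force: [1.3, 0.2, -0.8]
grip_width: 0.0854
grasp_force: 0.0
```

```bash
python3 - <<'E'
from workcell import *
from fit import *
o=get_obs();print(o['eef_pos'])
ims=[]
for n,(x,y) in(('top',(325,160)),('side',(248,85))):
    c=camera(n);im=cv2.resize(c['image'][y:y+60,x:x+50,::-1],None,fx=8,fy=8,interpolation=cv2.INTER_CUBIC)
    for p,z,col in(((.5415,-.133),.13,(0,255,0)),((.5415,-.133),.092,(0,0,255))):
        q=proj(c,place(disc(.018 if z>.1 else .043,z),*p,0));cv2.polylines(im,[np.int32((q+.5-[x,y])*8)],True,col,1)
    ims.append(im)
cv2.imwrite('pics/o.png',np.hstack(ims))
c=camera('side');hsv=cv2.cvtColor(c['image'],cv2.COLOR_RGB2HSV)
m=((hsv[...,0]>=20)&(hsv[...,0]<=34)&(hsv[...,1]>110)&(hsv[...,2]>50)).astype(np.uint8)
g=proj(c,np.array([[.444,.214,.127]]))[0];w=np.zeros_like(m);cv2.circle(w,tuple(int(round(x)) for x in g),11,1,-1);p=np.argwhere(m&w)[:,::-1]
print(len(p),p.mean(0),ground(c,*p.mean(0),.126))
E
```

```text
[0.44623103 0.21445595 0.21098942]
108 [273.93518519 214.63888889] [0.44063717 0.20950154]
```

View pics/o.png

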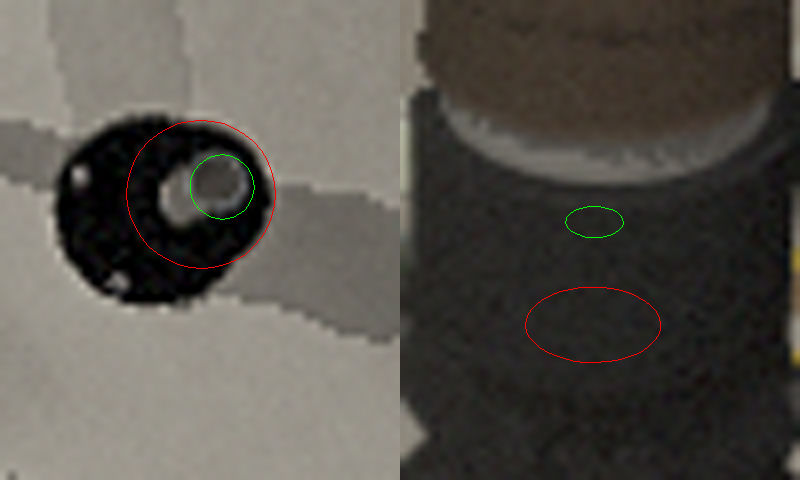

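The open tube's rim is at crop (217,181), close to the predicted circle, which puts it near (0.543, -0.1325). I go there now.

Emit:
{"api": "drive_tool", "payload": {
  "increments": [
    [[4,-14,0],[0,0,0],1],
    [[8,-28,0],[0,0,0],1],
    [[10,-36,0],[0,0,0],1],
    [[10,-36,0],[0,0,0],1],
    [[10,-36,0],[0,0,0],1],
    [[10,-36,0],[0,0,0],1],
    [[10,-36,0],[0,0,0],1],
    [[10,-36,0],[0,0,0],1]
  ]
}}

```text
clock: 26.03
eef_pos: [0.5154, -0.0461, 0.2061]
tool_rot: [0.707, 0.707, -0.001, -0.002]
ft_force: [1.2, 0.2, 0.1]
grip_width: 0.0859
grasp_force: 0.0
```

Emit:
{"api": "drive_tool", "payload": {
  "increments": [
    [[10,-36,0],[0,0,0],1],
    [[8,-28,0],[0,0,0],1],
    [[4.5,-14,0],[0,0,0],1],
    [[2,-8,0],[0,0,0],1],
    [[0,0,-10],[0,0,0],1],
    [[0,0,-20],[0,0,0],1],
    [[0,0,-15],[0,0,0],1],
    [[0,0,-5],[0,0,0],1]
  ]
}}

```text
clock: 26.7
eef_pos: [0.5385, -0.128, 0.1546]
tool_rot: [0.706, 0.708, -0.001, -0.003]
ft_force: [-0.6, 0.3, -0.6]
grip_width: 0.0854
grasp_force: 0.0
```

Emit:
{"api": "drive_tool", "payload": {
  "increments": [
    [[0,0,0],[0,0,0],1],
    [[0,0,0],[0,0,0],1]
  ]
}}

```text
clock: 26.87
eef_pos: [0.5406, -0.129, 0.1581]
tool_rot: [0.707, 0.708, -0.0, -0.001]
ft_force: [-0.1, 0.6, 0.4]
grip_width: 0.0852
grasp_force: 0.0
```

```bash
python3 - <<'E'
from workcell import *
from fit import *
o=get_obs();print(o['eef_pos'],o['joint_pos'])
c=camera('side');cv2.imwrite('pics/s7.png',cv2.resize(c['image'][40:280,200:350,::-1],None,fx=2.5,fy=2.5,interpolation=cv2.INTER_CUBIC))
E
```

```text
[ 0.54063245 -0.12902759  0.15806455] [-2.34424604e-01  3.91688403e-01  2.27801058e-02  1.20300632e+00
  2.68455308e-04  1.33482067e+00]
```

View pics/s7.png

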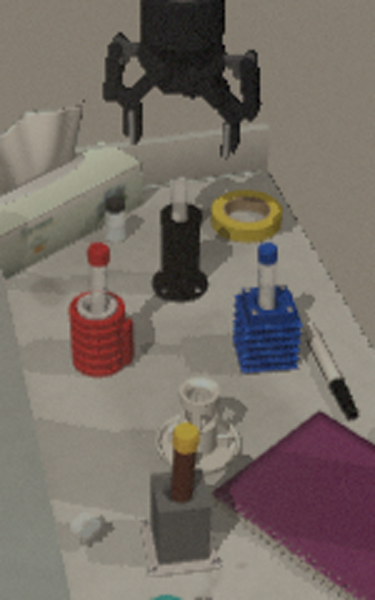

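Amber is parked in the spare holder (crop 186,440) and the stand is empty. The gripper is above the open tube (180,190), so I correct by a few mm and grip.

Emit:
{"api": "drive_tool", "payload": {
  "increments": [
    [[2,-3.5,-15],[0,0,0],1],
    [[0,0,-18],[0,0,0],1],
    [[0,0,-14],[0,0,0],1],
    [[0,0,-5],[0,0,0],1],
    [[0,0,0],[0,0,0],0],
    [[0,0,0],[0,0,0],0],
    [[0,0,0],[0,0,0],0],
    [[0,0,0],[0,0,0],0]
  ]
}}

```text
clock: 27.58
eef_pos: [0.544, -0.134, 0.1077]
tool_rot: [0.707, 0.707, 0.001, 0.001]
ft_force: [0.7, 0.3, 0.1]
grip_width: 0.0388
grasp_force: 0.0
```

Emit:
{"api": "drive_tool", "payload": {
  "increments": [
    [[0,0,0],[0,0,0],0],
    [[0,0,0],[0,0,0],0],
    [[0,0,0],[0,0,0],0],
    [[0,0,0],[0,0,0],0],
    [[0,0,0],[0,0,0],0]
  ]
}}

```text
clock: 28.0
eef_pos: [0.5431, -0.134, 0.107]
tool_rot: [0.707, 0.707, 0.0, 0.0]
ft_force: [-1.6, 0.5, 5.7]
grip_width: 0.0153
grasp_force: 58.7
```

Emit:
{"api": "drive_tool", "payload": {
  "increments": [
    [[0,0,10],[0,0,0],0],
    [[0,0,20],[0,0,0],0],
    [[0,0,25],[0,0,0],0],
    [[0,0,25],[0,0,0],0],
    [[0,0,25],[0,0,0],0],
    [[0,0,25],[0,0,0],0],
    [[0,0,12],[0,0,0],0],
    [[0,0,0],[0,0,0],0]
  ]
}}

```text
clock: 28.67
eef_pos: [0.545, -0.1343, 0.2524]
tool_rot: [0.707, 0.707, 0.002, 0.003]
ft_force: [0.8, -0.0, -0.5]
grip_width: 0.0154
grasp_force: 58.7
```

Emit:
{"api": "drive_tool", "payload": {
  "increments": [
    [[-5,14,0],[0,0,0],0],
    [[-11,30,0],[0,0,0],0],
    [[-13,37,0],[0,0,0],0],
    [[-14,38,0],[0,0,0],0],
    [[-13,38,0],[0,0,0],0],
    [[-13,36,0],[0,0,0],0],
    [[-9,24,0],[0,0,0],0],
    [[-4.5,13,0],[0,0,0],0]
  ]
}}

```text
clock: 29.33
eef_pos: [0.4574, 0.0992, 0.2467]
tool_rot: [0.706, 0.708, -0.001, -0.002]
ft_force: [-0.1, -0.8, 0.1]
grip_width: 0.0151
grasp_force: 58.6
```

Emit:
{"api": "drive_tool", "payload": {
  "increments": [
    [[0,0,-10],[0,0,0],0],
    [[0,0,-20],[0,0,0],0],
    [[0,0,-25],[0,0,0],0],
    [[0,0,-15],[0,0,0],0],
    [[0,0,-5],[0,0,0],0],
    [[0,0,0],[0,0,0],0]
  ]
}}

```text
clock: 29.83
eef_pos: [0.458, 0.0962, 0.1708]
tool_rot: [0.707, 0.707, -0.002, -0.002]
ft_force: [0.1, 0.1, -1.6]
grip_width: 0.0151
grasp_force: 58.6
```

```bash
python3 - <<'E'
from workcell import *
from fit import *
o=get_obs();print(o['eef_pos'])
c=camera('side');x,y=230,130;im=cv2.resize(c['image'][y:y+130,x:x+90,::-1],None,fx=4,fy=4,interpolation=cv2.INTER_CUBIC)
q=proj(c,place(disc(.028,.07),.461,.096,0));cv2.polylines(im,[np.int32((q+.5-[x,y])*4)],True,(0,255,0),1)
t=o['eef_pos'];q=proj(c,np.array([[t[0],t[1],t[2]+.019],[t[0],t[1],t[2]-.095]]));cv2.polylines(im,[np.int32((q+.5-[x,y])*4)],False,(255,0,255),1)
cv2.imwrite('pics/s8.png',im)
E
```

```text
[0.45800314 0.09615954 0.17079808]
```

View pics/s8.png

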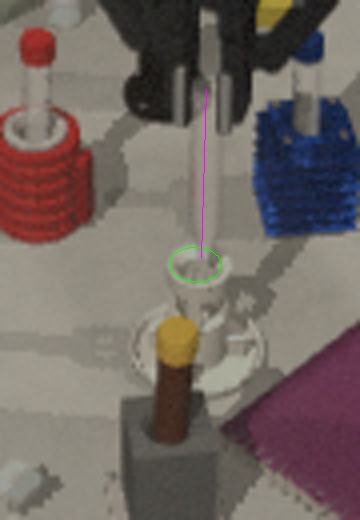

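The tube tip (202,255) is over the stand mouth (200,262), so I lower it.

Emit:
{"api": "drive_tool", "payload": {
  "increments": [
    [[0.5,0,-12],[0,0,0],0],
    [[0,0,-14],[0,0,0],0],
    [[0,0,-14],[0,0,0],0],
    [[0,0,-12],[0,0,0],0],
    [[0,0,-8],[0,0,0],0],
    [[0,0,-4],[0,0,0],0],
    [[0,0,-2],[0,0,0],0],
    [[0,0,0],[0,0,0],0]
  ]
}}

```text
clock: 30.55
eef_pos: [0.4613, 0.0962, 0.1077]
tool_rot: [0.707, 0.707, 0.0, 0.0]
ft_force: [0.1, -0.4, 0.2]
grip_width: 0.0151
grasp_force: 58.7
```

Emit:
{"api": "drive_tool", "payload": {
  "increments": [
    [[0,0,-1],[0,0,0],1],
    [[0,0,0],[0,0,0],1],
    [[0,0,0],[0,0,0],1],
    [[0,0,0],[0,0,0],1],
    [[0,0,0],[0,0,0],1],
    [[0,0,0],[0,0,0],1],
    [[0,0,0],[0,0,0],1],
    [[0,0,0],[0,0,0],1]
  ]
}}

```text
clock: 31.22
eef_pos: [0.461, 0.0961, 0.1063]
tool_rot: [0.707, 0.707, -0.0, 0.0]
ft_force: [-0.2, 1.5, -0.3]
grip_width: 0.0853
grasp_force: 0.0
```

Emit:
{"api": "drive_tool", "payload": {
  "increments": [
    [[0,0,15],[0,0,0],1],
    [[0,0,25],[0,0,0],1],
    [[0,0,25],[0,0,0],1],
    [[0,0,25],[0,0,0],1],
    [[0,0,10],[0,0,0],1],
    [[0,0,0],[0,0,0],1]
  ]
}}

```text
clock: 31.72
eef_pos: [0.4629, 0.0965, 0.2093]
tool_rot: [0.707, 0.707, 0.003, 0.002]
ft_force: [0.5, -0.6, 0.2]
grip_width: 0.0848
grasp_force: 0.0
```

Emit:
{"api": "drive_tool", "payload": {
  "increments": [
    [[-1,8,0],[0,0,0],1],
    [[-3,17,0],[0,0,0],1],
    [[-4,20,0],[0,0,0],1],
    [[-4,20,0],[0,0,0],1],
    [[-4,20,0],[0,0,0],1],
    [[-3,17,0],[0,0,0],1],
    [[-1,9,0],[0,0,0],1],
    [[0,5,0],[0,0,0],1]
  ]
}}

```text
clock: 32.38
eef_pos: [0.4398, 0.2132, 0.2048]
tool_rot: [0.706, 0.708, -0.001, -0.001]
ft_force: [0.5, 0.8, 0.2]
grip_width: 0.0858
grasp_force: 0.0
```

Emit:
{"api": "drive_tool", "payload": {
  "increments": [
    [[0,0,-15],[0,0,0],1],
    [[0,0,-20],[0,0,0],1],
    [[0,0,-15],[0,0,0],1],
    [[0,0,-4],[0,0,0],1],
    [[0,0,0],[0,0,0],1],
    [[0,0,0],[0,0,0],1]
  ]
}}

```text
clock: 32.88
eef_pos: [0.4411, 0.2118, 0.1524]
tool_rot: [0.707, 0.707, -0.0, -0.0]
ft_force: [0.2, -0.5, 0.6]
grip_width: 0.0854
grasp_force: 0.0
```

Emit:
{"api": "drive_tool", "payload": {
  "increments": [
    [[0,0,-15],[0,0,0],1],
    [[0,0,-15],[0,0,0],1],
    [[0,0,-12],[0,0,0],1],
    [[0,0,-3],[0,0,0],1],
    [[0,0,0],[0,0,0],0],
    [[0,0,0],[0,0,0],0],
    [[0,0,0],[0,0,0],0],
    [[0,0,0],[0,0,0],0]
  ]
}}

```text
clock: 33.55
eef_pos: [0.4418, 0.2125, 0.1084]
tool_rot: [0.707, 0.707, 0.001, 0.0]
ft_force: [0.2, -1.1, -0.7]
grip_width: 0.0386
grasp_force: 0.0
```

Emit:
{"api": "drive_tool", "payload": {
  "increments": [
    [[0,0,0],[0,0,0],0],
    [[0,0,0],[0,0,0],0],
    [[0,0,0],[0,0,0],0],
    [[0,0,0],[0,0,0],0],
    [[0,0,0],[0,0,0],0]
  ]
}}

```text
clock: 33.97
eef_pos: [0.4416, 0.2123, 0.1079]
tool_rot: [0.707, 0.707, 0.001, 0.0]
ft_force: [0.3, -0.6, 3.3]
grip_width: 0.0164
grasp_force: 58.5
```

Emit:
{"api": "drive_tool", "payload": {
  "increments": [
    [[0,0,10],[0,0,0],0],
    [[0,0,20],[0,0,0],0],
    [[0,0,25],[0,0,0],0],
    [[0,0,25],[0,0,0],0],
    [[0,0,25],[0,0,0],0],
    [[0,0,25],[0,0,0],0],
    [[0,0,15],[0,0,0],0],
    [[0,0,0],[0,0,0],0]
  ]
}}

```text
clock: 34.63
eef_pos: [0.4424, 0.2129, 0.2564]
tool_rot: [0.707, 0.707, 0.003, 0.001]
ft_force: [0.6, 0.6, 0.3]
grip_width: 0.0162
grasp_force: 58.5
```

Emit:
{"api": "drive_tool", "payload": {
  "increments": [
    [[4,-14,0],[0,0,0],0],
    [[8,-28,0],[0,0,0],0],
    [[10,-36,0],[0,0,0],0],
    [[10,-36,0],[0,0,0],0],
    [[10,-36,0],[0,0,0],0],
    [[10,-36,0],[0,0,0],0],
    [[10,-36,0],[0,0,0],0],
    [[10,-36,0],[0,0,0],0]
  ]
}}

```text
clock: 35.3
eef_pos: [0.5122, -0.0475, 0.2511]
tool_rot: [0.707, 0.707, -0.001, -0.001]
ft_force: [0.1, 0.4, 0.1]
grip_width: 0.0163
grasp_force: 58.5
```

Emit:
{"api": "drive_tool", "payload": {
  "increments": [
    [[10,-36,0],[0,0,0],0],
    [[10,-28,0],[0,0,0],0],
    [[5,-16,0],[0,0,0],0],
    [[3,-8,0],[0,0,0],0],
    [[0,0,-10],[0,0,0],0],
    [[0,0,-15],[0,0,0],0],
    [[0,0,-10],[0,0,0],0],
    [[0,0,-5],[0,0,0],0]
  ]
}}

```text
clock: 35.97
eef_pos: [0.5393, -0.1322, 0.2097]
tool_rot: [0.707, 0.708, -0.001, -0.002]
ft_force: [-0.5, 0.6, -0.4]
grip_width: 0.0167
grasp_force: 58.6
```

Emit:
{"api": "drive_tool", "payload": {
  "increments": [
    [[0,0,0],[0,0,0],0],
    [[0,0,0],[0,0,0],0]
  ]
}}

```text
clock: 36.13
eef_pos: [0.5406, -0.1329, 0.212]
tool_rot: [0.707, 0.708, -0.0, -0.0]
ft_force: [-0.0, 0.0, 0.3]
grip_width: 0.0167
grasp_force: 58.6
```

```bash
python3 - <<'E'
from workcell import *
from fit import *
o=get_obs();print(o['eef_pos'])
c=camera('side');x,y=215,60;im=cv2.resize(c['image'][y:y+180,x:x+110,::-1],None,fx=3.3,fy=3.3,interpolation=cv2.INTER_CUBIC)
q=proj(c,place(disc(.028,.092),.5414,-.133,0));cv2.polylines(im,[np.int32((q+.5-[x,y])*3.3)],True,(0,255,0),1)
t=o['eef_pos'];q=proj(c,np.array([[t[0],t[1],t[2]+.019],[t[0],t[1],t[2]-.095]]));cv2.polylines(im,[np.int32((q+.5-[x,y])*3.3)],False,(255,0,255),1)
cv2.imwrite('pics/s9.png',im)
E
```

```text
[ 0.54062504 -0.13288636  0.21204806]
```

View pics/s9.png

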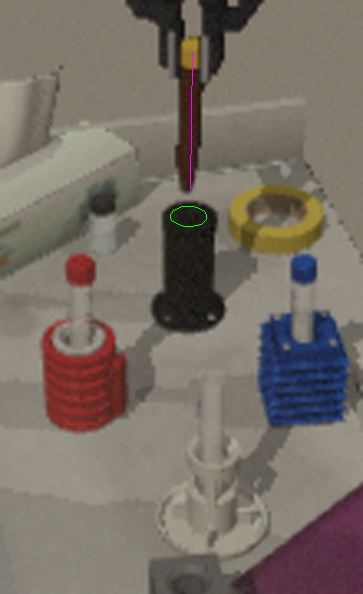

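Open stands in the white stand (211,440) and the spare holder is empty. The amber tip (187,190) is centred over the shield mouth (189,216), so I lower it.

Emit:
{"api": "drive_tool", "payload": {
  "increments": [
    [[0,0,-10],[0,0,0],0],
    [[0,0,-12],[0,0,0],0],
    [[0,0,-14],[0,0,0],0],
    [[0,0,-15],[0,0,0],0],
    [[0,0,-15],[0,0,0],0],
    [[0,0,-10],[0,0,0],0],
    [[0,0,0],[0,0,0],0]
  ]
}}

```text
clock: 36.77
eef_pos: [0.5395, -0.1334, 0.1339]
tool_rot: [0.707, 0.707, -0.001, -0.002]
ft_force: [-0.4, 0.5, -0.5]
grip_width: 0.0162
grasp_force: 58.5
```

Emit:
{"api": "drive_tool", "payload": {
  "increments": [
    [[0,0,-10],[0,0,0],0],
    [[0,0,-8],[0,0,0],0],
    [[0,0,-5],[0,0,0],0],
    [[0,0,-4],[0,0,0],0],
    [[0,0,-1.5],[0,0,0],0],
    [[0,0,0],[0,0,0],0]
  ]
}}

```text
clock: 37.27
eef_pos: [0.5406, -0.1334, 0.108]
tool_rot: [0.707, 0.707, 0.0, -0.001]
ft_force: [-2.9, 2.7, 2.4]
grip_width: 0.0161
grasp_force: 59.0
```

Seated; I release, rise and back off to look.

Emit:
{"api": "drive_tool", "payload": {
  "increments": [
    [[0,0,0],[0,0,0],1],
    [[0,0,0],[0,0,0],1],
    [[0,0,0],[0,0,0],1],
    [[0,0,0],[0,0,0],1],
    [[0,0,0],[0,0,0],1],
    [[0,0,0],[0,0,0],1],
    [[0,0,0],[0,0,0],1]
  ]
}}

```text
clock: 37.85
eef_pos: [0.5411, -0.134, 0.1078]
tool_rot: [0.707, 0.707, -0.0, 0.0]
ft_force: [0.2, -0.2, 0.8]
grip_width: 0.0854
grasp_force: 0.0
```

Emit:
{"api": "drive_tool", "payload": {
  "increments": [
    [[0,0,15],[0,0,0],1],
    [[0,0,25],[0,0,0],1],
    [[0,0,25],[0,0,0],1],
    [[0,0,25],[0,0,0],1],
    [[0,0,25],[0,0,0],1],
    [[0,0,15],[0,0,0],1]
  ]
}}

```text
clock: 38.35
eef_pos: [0.5419, -0.1341, 0.2409]
tool_rot: [0.707, 0.707, 0.001, 0.002]
ft_force: [0.1, -0.7, 0.1]
grip_width: 0.0853
grasp_force: 0.0
```

Emit:
{"api": "drive_tool", "payload": {
  "increments": [
    [[-20,-10,0],[0,0,0],1],
    [[-30,-15,0],[0,0,0],1],
    [[-30,-15,0],[0,0,0],1],
    [[-30,-15,0],[0,0,0],1],
    [[-30,-15,0],[0,0,0],1],
    [[-20,-10,0],[0,0,0],1],
    [[-10,-5,0],[0,0,0],1],
    [[0,0,0],[0,0,0],1]
  ]
}}

```text
clock: 39.02
eef_pos: [0.3694, -0.2196, 0.2382]
tool_rot: [0.708, 0.706, -0.0, 0.0]
ft_force: [0.2, 0.4, 0.0]
grip_width: 0.0854
grasp_force: 0.0
```

```bash
python3 - <<'E'
from workcell import *
from fit import *
print(get_obs()['eef_pos'])
a=camera('side')['image'][95:275,205:345,::-1];b=camera('top')['image'][130:260,170:400,::-1]
A=cv2.resize(a,(420,540),interpolation=cv2.INTER_CUBIC);B=cv2.resize(b,(380,215),interpolation=cv2.INTER_CUBIC)
im=np.zeros((540,800,3),np.uint8);im[:,:420]=A;im[:215,420:]=B;cv2.imwrite('pics/f.png',im)
E
```

```text
[ 0.36939162 -0.21960849  0.23819422]
```

View pics/f.png

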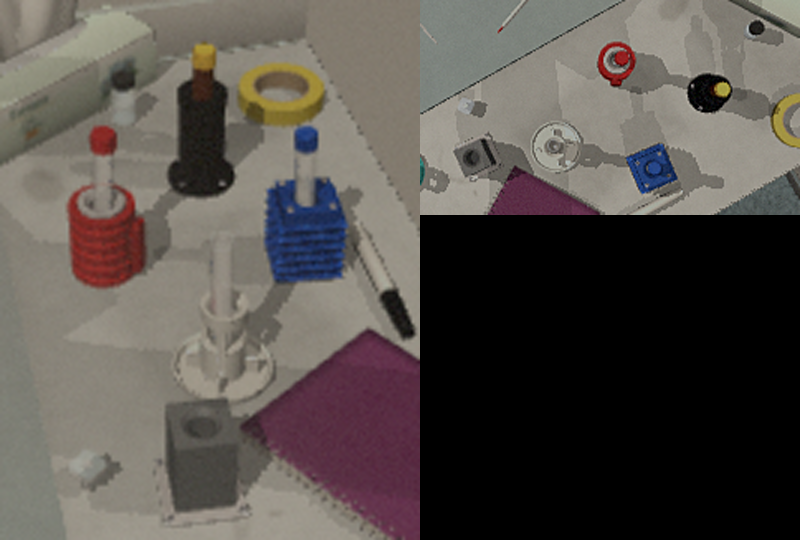

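The picture shows every tube seated in its own holder: red (103,140), blue (306,140), amber (204,55) and open (220,240). The spare holder is empty (203,425) and the vial is in place.

```bash
python3 -c "
from workcell import *
print(job_done())"
```

```text
the job is handed in; nothing more can be done
None
```

The final pictures show all four tubes seated in their own holders, the spare holder empty and the dye vial in place; the job was handed in at about 39 s, and no verdict came back.

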